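# Lock the model carriage with its locating pin

### The arm

A 6-joint arm with a two-finger parallel gripper is mounted at the origin on a cart in front of the work surface, level with it; the furniture and walls round the work are solid. World frame = base frame: x ahead of the robot, y to its left, z up, the work surface at z = 0. Lengths are in m, angles in rad, forces in N, time in s.
With the tool pointing down it reaches from about 0.3 to 0.775 m from the base axis. Payload 14.6 kg.
Tool frame: the origin (TCP) lies at the centre of the arm's flange, where the gripper is bolted on; the fingertips stand 199 mm ahead of it and the grasp point (between the pads) lies 180 mm ahead of it; z points along the fingers, y is the line along which they close (so a half turn about z gives the same grasp; the last joint's range is limited). The gripper opens to 94 mm and grips with 3 to 60 N. Pads are 16 mm wide; open, the fingers measure 119 mm over their backs; the gripper's body (75 mm by 177 mm) begins 78 mm behind the grasp point.
Start: joints at [1.164, 0.3, 1.521, -0, 1.321, -0.067], TCP at [0.183, 0.519, 0.405] pointing down, gripper open.
Joint ranges: [-3.03, 3.03], [-0.79, 2.21], [0.23, 2.52], [-1.04, 4.18], [0, 3.07], [-2.55, 2.55]. Speed limits (rad/s): [2.22, 2.22, 2.57, 3.14, 3.14, 3.14].

### API

Orientations are given as [roll, pitch, yaw] about the fixed x, y, z axes, in that order (R = Rz(yaw) Ry(pitch) Rx(roll)).
In Python, from station import ctrl gives the robot as it stands. The module is installed in compiled form; this text tells all that it offers.
- The arm moves only by the tool servo_tool, never from a script. Its argument "motion" is a list of rows, each a list of 5 numbers: the closure, from 0 (fully open) to 1 (shut), then the shift along the world's x, y, z in cm, then the turn about the world's z in degrees. A call has 1 to 20 rows; each row is the pose to reach, as a shift and turn from the pose commanded when the call began; what a row does not reach only later rows make up. A row lasts 1/8 s, in which the tool goes at most 62.5 mm and 10.7 degrees, less where a joint would pass 70% of its speed; a pose out of reach is approached as far as the arm can. A call with a gripper value outside its range is refused whole. The fingers move at their own pace and stop on an object; "squeeze" is the grip in N (left out, the last holds). Time passes only in rows, so rows that repeat a pose let the fingers close. It gives the time, the measured TCP pose, the force, the opening and the grip force at its end, in the units of the state.
- ctrl.get_obs(): the state, without advancing time (a new reading comes with each control period).
- ctrl.camera(name): name is "scene" or "top" or "wrist"; returns a dict with "image" (480x640x3 uint8, red, green, blue), "fx", "fy", "cx", "cy" (pixels), "dist" ([k1, k2, p1, p2, k3] as OpenCV has them; the pictures are not rectified), "camera_from_world" (4x4, takes a point from world to camera coordinates); the wrist camera has in their place "hand_eye" (4x4, takes a point from camera to tool coordinates, whose origin is the TCP and whose axes are the flange's). Camera axes: x right, y up, looking along -z (the intrinsics and any distortion apply to the point x, -y, -z); pixel columns grow to the right and rows downward; lengths in m; the calibration is good to about 2 mm. A picture is of the moment at which its call begins: read the wrist's pose just before it. There is no depth.
- ctrl.hand_in(): hands the job in; it is judged then, once.
The state is a dict: "time_s": time; "qpos": joint angles; "joint_vel": joint speeds; "tau": joint torques, N m; "ee_pos": TCP position; "eef_rot": TCP orientation; "force": force on the tool from outside, world axes, zero at the start; "moment": the same for the moment, N m; "grip_width": finger opening in m; "grip_force": force on a finger pad.
Only numpy, scipy, OpenCV 4.12 (cv2) and the standard library are available. Lean on these libraries where they do the work, as an engineer would, in place of code of your own. Each camera call takes 0.05 s, during which the arm holds its last target. There are 200 camera calls.

### The job

Slide the carriage that carries the plaster model along its base until the hole in its plate lines up with the hole in the base. Then take the longer of the two steel locating pins from the wooden rack and put it down through both holes until its collar sits flat on the plate. Leave the short pin standing in the rack.

Things in the scene. Friction and masses are not known exactly. Their poses are not given: they have to be found in the camera images.
- base_hole (a point): Centre of the mouth of the 28 mm round hole through the fixed aluminium slide base (120 x 240 mm), at the base's top face, 40 mm above the worktop. Site's y axis runs along the slide, z up; the base is turned up to 0.3 rad. The hole lies near the base's -y end and is uncovered at the start. The strip across that end stands 20 mm too far on to serve as a stop for lining up.
- plate_hole (a point): Centre of the 28 mm hole (36 mm at its rim) in the sliding carriage's steel plate, at the plate's top, 54 mm above the worktop. Axes as base_hole; starts 45 to 85 mm from it towards +y. Slides with 2 N friction, stays put. Black round knob to grip, 24 mm wide: on the carriage 128 mm from this point along +y, from 22 to 66 mm above it. Fixed cast between, 39 to 97 mm along y, up to 36 mm high.
- long_pin: Longer steel pin, upright, loose, 0.1 to 0.16 kg. Origin: centre of its foot, z up. From the foot up: shank 18 mm wide, 54 long (tapered 10 mm nose); collar 46 wide, 5 thick; round grip 22 wide, 46 long; top at 105. At the start it stands in either hole of the fixed wooden rack (70 x 170 x 40 mm), foot 10 mm above the worktop, in a hole 30 mm deep, so it stands higher than the short pin.
- short_pin: Short steel pin of the same shape, but its shank is only 18 mm (too short to reach the base); top 69 mm above its foot. Origin: centre of its foot, z up. It stands in the rack's other hole, 100 mm from the long pin, collar down on the rack, its top 91 mm above the worktop.
Things that resemble listed ones, but are neither listed nor needed, are in the scene too. What is shaped like the long_pin but orange is not meant.

How it is judged:
On the way:
1. the hole in the carriage's plate is lined up with the hole in the base, within 10 mm (horizontal distance between plate_hole and base_hole below 0.01 m), for 0.2 s.
At the end, for the whole second after the job is handed in: Holes lined up within 12 mm; the long pin at rest through both, foot at least 25 mm below the base's top face and within 13 mm of its hole's axis, collar within 6 mm of the plate, upright within 10 degrees; the short pin within 20 mm of where it stood in the rack (horizontal distance between plate_hole and base_hole below 0.012 m and horizontal distance between long_pin and base_hole below 0.013 m and z of long_pin in the frame of base_hole below -0.025 m and z of long_pin in the frame of plate_hole below -0.048 m and angle between long_pin's own z axis and vertical below 0.175 rad and linear speed of long_pin below 0.02 m/s and distance of short_pin from where it was at the start of the episode below 0.02 m); the robot touches nothing.
It also fails if it takes over 58 s, if anything falls off the work surface, if the arm or the gripper's body presses on something with over 40 N, if the wrist force passes 120 N, or if a joint passes its speed limit or range.

## Working session

There is one attempt and no reset: what is moved stays moved. The work goes in short steps, Python scripts to look and compute and a tool call to move; the robot and the scene stay as the last step left them, time stands still between calls to the robot, and variables do not carry over. Pictures are saved under pics/ and viewed, at most 10 in all, crops included, and the job is handed in when it is done.

Besides the shell and the picture viewer there is one more tool, called after ">>>" by a JSON object that holds its "name" and its "arguments". servo_tool: Moves the arm, as the interface text tells. Its arguments: {"type":"object","properties":{"motion":{"type":"array","items":{"type":"array","items":{"type":"number"}}},"squeeze":{"type":"number"}},"required":["motion"]}

```bash
mkdir -p pics; cat > h.py <<'E'
import numpy as np, cv2, json, pickle
from scipy.spatial.transform import Rotation as R
from station import ctrl
def snap(name,fn):
    o=ctrl.get_obs(); c=ctrl.camera(name)
    if name=="wrist":
        T=np.eye(4); T[:3,:3]=R.from_euler('xyz',o['eef_rot']).as_matrix() if np.size(o['eef_rot'])==3 else np.array(o['eef_rot']).reshape(3,3); T[:3,3]=o['ee_pos']
        c['camera_from_world']=np.linalg.inv(T@np.array(c['hand_eye']))
    cv2.imwrite(f'pics/{fn}.png',c['image'][:,:,::-1]); pickle.dump(c,open(f'pics/{fn}.pkl','wb')); return c
def load(fn): return pickle.load(open(f'pics/{fn}.pkl','rb'))
def pix(c,u,v,z):
    K=np.array([[c['fx'],0,c['cx']],[0,c['fy'],c['cy']],[0,0,1]])
    x,y=cv2.undistortPoints(np.array([[[u,v]]],float),K,np.array(c['dist'],float))[0,0]
    M=np.linalg.inv(np.array(c['camera_from_world'])); d=M[:3,:3]@[x,-y,-1]; o=M[:3,3]
    return o+d*(z-o[2])/d[2]
def proj(c,p):
    K=np.array([[c['fx'],0,c['cx']],[0,c['fy'],c['cy']],[0,0,1]]); q=np.array(c['camera_from_world'])@[*p,1]
    return cv2.projectPoints(np.array([[q[0],-q[1],-q[2]]]),np.zeros(3),np.zeros(3),K,np.array(c['dist'],float))[0].ravel()
def crop(fn,out,u0,v0,u1,v1,s):
    im=cv2.imread(f'pics/{fn}.png')[v0:v1,u0:u1]; cv2.imwrite(f'pics/{out}.png',cv2.resize(im,None,fx=s,fy=s,interpolation=cv2.INTER_CUBIC))
E
python3 - <<'E'
from h import *
print(ctrl.get_obs())
a=snap('top','top0')['image'];b=snap('scene','scene0')['image']
E
```

```text
{'time_s': 0.0, 'qpos': array([ 1.16437859e+00,  3.00484819e-01,  1.52159776e+00,  1.06258520e-05,
        1.32068557e+00, -6.65661755e-02]), 'joint_vel': array([-0.00189296, -0.00036044,  0.00040512,  0.00083391, -0.00141167,
       -0.00073997]), 'tau': array([ 6.75143256e-04, -5.31804836e+01, -3.52735126e+01,  7.08563067e-02,
        2.44116521e-02, -6.48323976e-05]), 'ee_pos': array([0.18331246, 0.51851754, 0.40407161]), 'eef_rot': array([-3.14042044e+00, -8.84599039e-05,  2.80173840e+00]), 'force': array([0.18571126, 0.43667973, 0.30172442]), 'moment': array([ 8.82150786e-03,  6.01009040e-05, -7.31205481e-03]), 'grip_force': 0.0, 'grip_width': 0.09354605287520727}
```

View pics/top0.png

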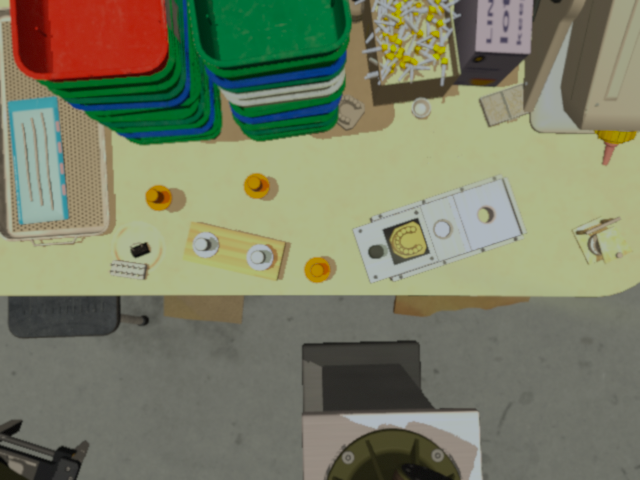

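View pics/scene0.png

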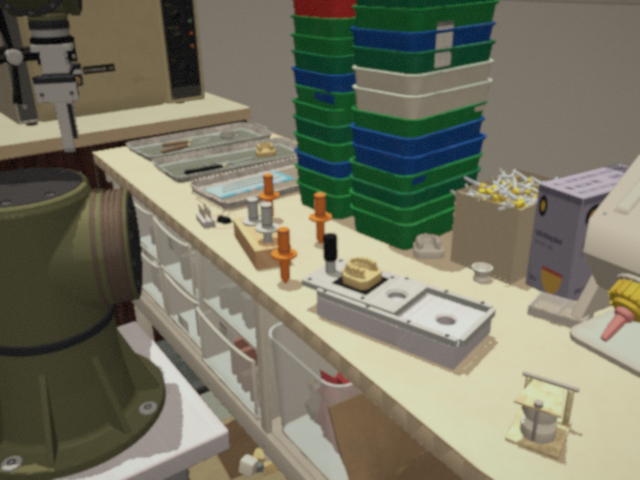

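The top view shows the grey pins in the rack at (205,243) and (260,257). Orange lookalikes, not meant, are at (158,197), (257,186) and (318,269). The plate hole is at (443,229), the base hole at (485,214) and the knob at (376,252). In the scene view the pins are at about (252,210) and (267,215). Next I'll take close crops.

```bash
python3 - <<'E'
from h import *
crop('top0','c1',350,170,530,290,4)
a=cv2.resize(cv2.imread('pics/top0.png')[215:285,175:300],None,fx=5,fy=5,interpolation=2)
b=cv2.resize(cv2.imread('pics/scene0.png')[165:285,225:305],None,fx=350/120,fy=350/120,interpolation=2)
cv2.imwrite('pics/c2.png',cv2.resize(np.hstack([a,b[:350]]),None,fx=.9,fy=.9))
print(np.hstack([a,b]).shape)
c=load('top0')
print('cam',np.linalg.inv(np.array(c['camera_from_world']))[:3,3])
for n,u,v,z in [('base',485,214,.04),('plate',443,229,.054),('knob',376,252,.12),('A',205,243,.09),('A',205,243,.115),('B',260,257,.09),('B',260,257,.115)]: print(n,pix(c,u,v,z).round(4))
E
```

```text
(350, 858, 3)
cam [0.43020432 0.12200792 1.12636723]
base [ 0.4993 -0.1753  0.04  ]
plate [ 0.4743 -0.0978  0.054 ]
knob [0.4369 0.0261 0.12  ]
A [0.46   0.3106 0.09  ]
A [0.4593 0.3061 0.115 ]
B [0.4339 0.2186 0.09  ]
B [0.4338 0.2163 0.115 ]
```

View pics/c1.png

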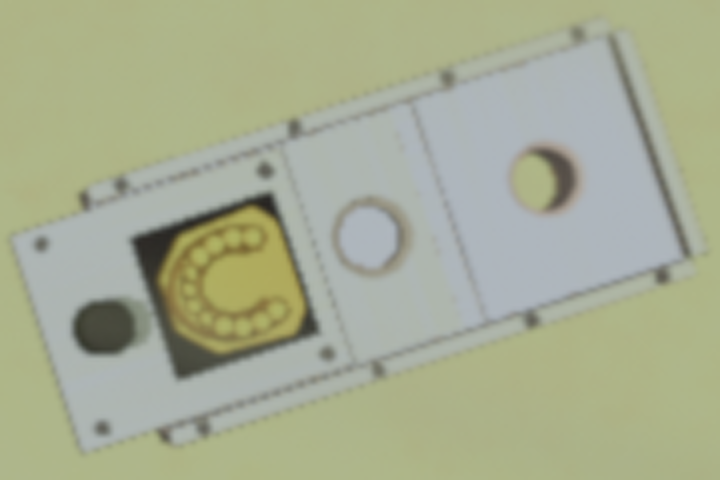

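View pics/c2.png

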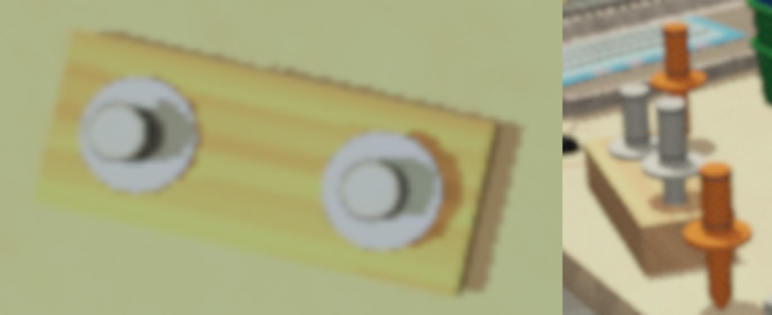

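```bash
python3 - <<'E'
from h import *
c=load('top0')
b=pix(c,486.2,214.3,.04);p=pix(c,442.8,228.6,.054);k=pix(c,375.7,251.5,.12);B=pix(c,257.1,257,.115);A=pix(c,201.2,244,.091)
cB=pix(c,175+382/4.5,215+190/4.5,.064+.005)
print(b,p,k,B,A,cB)
d=k-p;print('knob dist',np.hypot(*d[:2]),'yaw',np.arctan2(-d[0],d[1]));e=p-b;print('off',np.hypot(*e[:2]),np.arctan2(-e[0],e[1]), 'AB',np.hypot(*(A-B)[:2]))
# ends of base along y, both rails (crop pixels) 
for q,w in [((85,192),(605,20)),((165,440),(705,245))]:
    q=pix(c,350+q[0]/4,170+q[1]/4,.055);w=pix(c,350+w[0]/4,170+w[1]/4,.055);f=q-w;print('rail yaw',np.arctan2(-f[0],f[1]),np.hypot(*f[:2]))
E
```

```text
[ 0.49874818 -0.17735351  0.04      ] [ 0.4749928  -0.09748766  0.054     ] [0.43774795 0.02659353 0.12      ] [0.43396577 0.22103125 0.115     ] [0.45845081 0.31686578 0.091     ] [0.43362641 0.22075721 0.069     ]
knob dist 0.1295504548699093 yaw 0.29160825277465835
off 0.08332389959906422 0.2891074883839637 AB 0.0989129621669636
rail yaw 0.2929975801012978 0.2384190865494257
rail yaw 0.3205366820801017 0.24856269730529376
```

The long pin is the right-hand one in the top view, at (257,257), because bare shank shows under its collar. The short pin is at (201,244). The checks agree: knob 129.6 mm from the plate hole (128 nominal), pins 99 mm apart (100 nominal), slide yaw 0.29, offset 83 mm. First move is to above the knob, closing across the slide.

>>> {"name": "servo_tool", "arguments": {"motion": [[0,2.5,-4.9,0,-5],[0,5,-9.8,0,-10],[0,7.5,-14.7,0,-15],[0,10,-19.6,0,-20],[0,12.5,-24.5,0,-26],[0,15,-29.5,0,-32],[0,17.5,-34.5,-1,-38],[0,20,-39.4,-2,-44],[0,22.5,-44.3,-3,-50],[0,25.4,-49.2,-4,-54],[0,25.4,-49.2,-5,-54],[0,25.4,-49.2,-5,-54],[0,25.4,-49.2,-5,-54],[0,25.4,-49.2,-5,-54]], "squeeze": 30}}

```text
time_s: 1.85
ee_pos: [0.4371, 0.0273, 0.3552]
eef_rot: [3.141, 0.0, 1.861]
force: [0.7, -0.2, 0.2]
grip_width: 0.0945
grip_force: 0.0
```

```bash
python3 - <<'E'
from h import *
o=ctrl.get_obs();print(o['ee_pos'],o['eef_rot'],o['qpos'],o['time_s'])
c=snap('wrist','w1')
for p in [(.4377,.0266,.12),(.475,-.0975,.054),(.4987,-.1774,.04)]: print(proj(c,p))
E
```

```text
[0.43709117 0.02733835 0.35515955] [3.14074547e+00 2.73764613e-04 1.86102140e+00] [-2.12047738e-02  1.00741343e-01  1.88200174e+00 -1.09300142e-06
  1.15795925e+00 -3.11429526e-01] 1.85
[319.64618974 272.51672912]
[319.90851182 375.87481054]
[319.76653482 433.67519505]
```

View pics/w1.png

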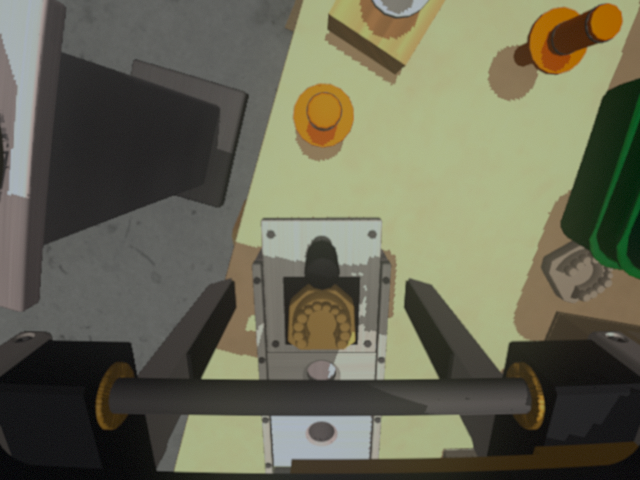

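The wrist view confirms the knob top at (321,270), predicted (320,272). The base hole is at (321,432), predicted (320,434). I'll descend and grip.

>>> {"name": "servo_tool", "arguments": {"motion": [[0,0,0,-3,0],[0,0,0,-6,0],[0,0,0,-7.2,0],[0,0,0,-7.2,0],[1,0,0,-7.2,0],[1,0,0,-7.2,0],[1,0,0,-7.2,0],[1,0,0,-7.2,0],[1,0,0,-7.2,0],[1,0,0,-7.2,0],[1,0,0,-7.2,0],[1,0,0,-7.2,0]], "squeeze": 25}}

```text
time_s: 3.4
ee_pos: [0.438, 0.0267, 0.2827]
eef_rot: [3.138, 0.0, 1.859]
force: [13.5, 4.6, -11.1]
grip_width: 0.0235
grip_force: 25.0
```

>>> {"name": "servo_tool", "arguments": {"motion": [[1,0.35,-0.9,0,0],[1,0.65,-1.9,0,0],[1,0.95,-2.9,0,0],[1,1.25,-3.9,0,0],[1,1.55,-4.9,0,0],[1,1.85,-5.9,0,0],[1,2.15,-6.9,0,0],[1,2.45,-7.95,0,0],[1,2.45,-7.95,0,0],[1,2.45,-7.95,0,0],[1,2.45,-7.95,0,0],[1,2.45,-7.95,0,0]]}}

```text
time_s: 4.9
ee_pos: [0.4623, -0.053, 0.2827]
eef_rot: [3.14, 0.001, 1.859]
force: [8.5, 0.9, -4.8]
grip_width: 0.0237
grip_force: 25.0
```

```bash
python3 - <<'E'
from h import *
snap('top','top1'); crop('top1','c3',350,160,530,290,4)
snap('scene','scene1');crop('scene1','c3s',300,220,500,370,4)
E
```

```text
(no output)
```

View pics/c3s.png

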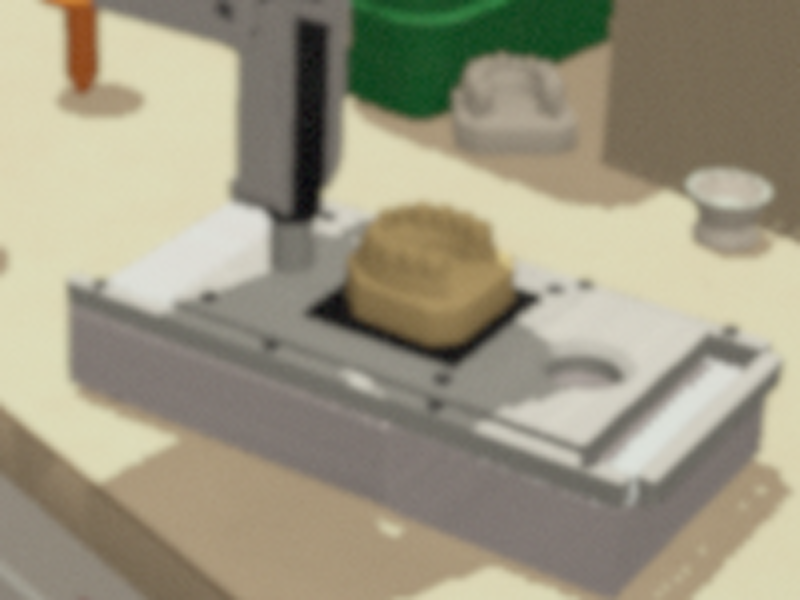

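The plate hole and base hole look lined up at about (585,372) in the crop. I'll release, move above the long pin, and check from above.

>>> {"name": "servo_tool", "arguments": {"motion": [[0,0,0,0,0],[0,0,0,0,0],[0,0,0,0,0],[0,0,0,0,0],[0,0,0,5,0],[0,0,0,9,0],[0,-0.3,3,9,0],[0,-0.8,8,9,0],[0,-1.3,13,9,0],[0,-1.8,18,9,0],[0,-2.3,23,9,0],[0,-2.8,27.4,9,0],[0,-2.8,27.4,9,0],[0,-2.8,27.4,9,0],[0,-2.8,27.4,9,0]]}}

```text
time_s: 6.88
ee_pos: [0.434, 0.2201, 0.3727]
eef_rot: [-3.142, 0.0, 1.858]
force: [-0.3, 0.3, 0.6]
grip_width: 0.0939
grip_force: 0.0
```

```bash
python3 - <<'E'
from h import *
snap('top','top2'); crop('top2','c4a',380,165,540,285,3)
c=snap('wrist','w2')
q=proj(c,(.434,.221,.115));print(q, proj(c,(.434,.221,.069)))
a=cv2.imread('pics/c4a.png');w=cv2.resize(cv2.imread('pics/w2.png'),(480,360));cv2.imwrite('pics/c4.png',cv2.resize(np.hstack([a[:,:310],w]),None,fx=1.01,fy=1.01))
print(ctrl.get_obs()['ee_pos'])
E
```

```text
[319.65754447 259.03427216] [319.65680237 241.47305262]
[0.43403482 0.22023322 0.37274095]
```

View pics/c4.png

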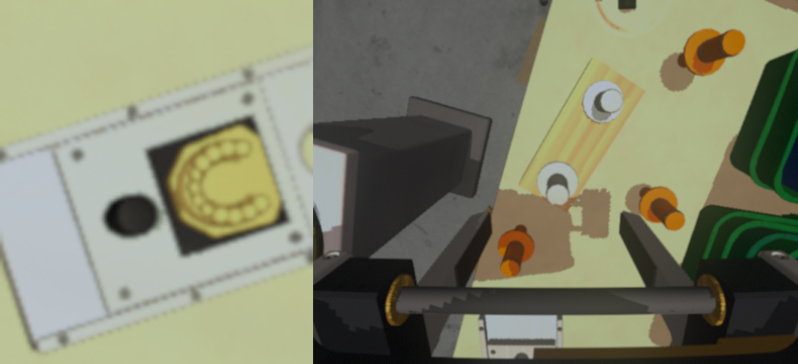

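The crop cut the hole off. In the wrist half, the pin top is at about (323,257) full-scale, predicted (320,259), so it's around 2 mm toward +x. I'll crop the hole.

```bash
python3 - <<'E'
from h import *
crop('top2','c5',450,180,530,250,8)
c=load('top2')
print(proj(c,(.4987,-.1774,.04)),proj(c,(.4987,-.1774,.054)))
E
```

```text
[486.22767469 214.32654377] [488.44074041 213.75962467]
```

View pics/c5.png

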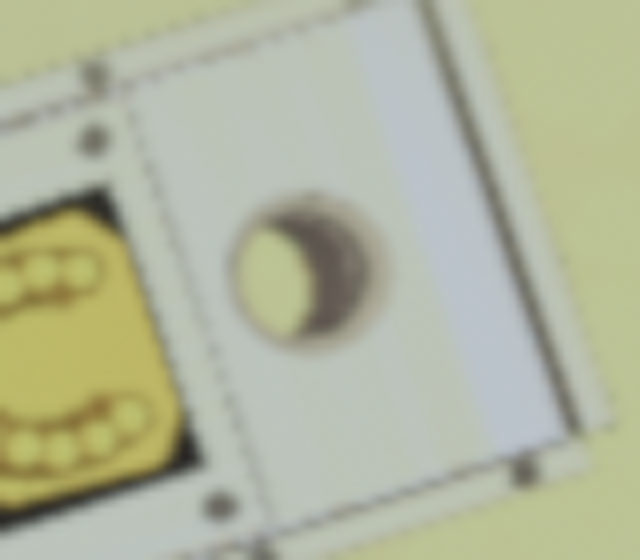

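The plate-hole rim is centred at (488.6,213.4) and the aligned prediction is (488.4,213.8), so the holes are lined up to about 1 mm. Now I'll grasp the long pin.

>>> {"name": "servo_tool", "arguments": {"motion": [[0,0.1,0.1,-4,0],[0,0.1,0.1,-8,0],[0,0.1,0.1,-9.8,0],[0,0.1,0.1,-9.8,0],[1,0.1,0.1,-9.8,0],[1,0.1,0.1,-9.8,0],[1,0.1,0.1,-9.8,0],[1,0.1,0.1,-9.8,0],[1,0.1,0.1,-9.8,0],[1,0.1,0.1,-9.8,0],[1,0.1,0.1,-9.8,0],[1,0.1,0.1,-9.8,0]], "squeeze": 30}}

```text
time_s: 8.48
ee_pos: [0.4348, 0.222, 0.2746]
eef_rot: [-3.142, -0.0, 1.859]
force: [0.7, -1.1, 0.0]
grip_width: 0.0214
grip_force: 30.0
```

>>> {"name": "servo_tool", "arguments": {"motion": [[1,0,0,1.5,0],[1,0,0,3.5,0],[1,0,0,6.5,0],[1,0,0,10,0],[1,0,0,13.5,0],[1,0.6,-4,13.5,0],[1,1.3,-8,13.5,0],[1,2,-12,13.5,0],[1,2.6,-16,13.5,0],[1,3.2,-20,13.5,0],[1,3.8,-24,13.5,0],[1,4.5,-28,13.5,0],[1,5.1,-32,13.5,0],[1,5.7,-36,13.5,0],[1,6.4,-39.9,13.5,0],[1,6.4,-39.9,13.5,0],[1,6.4,-39.9,10.5,0],[1,6.4,-39.9,7.5,0],[1,6.4,-39.9,7.5,0],[1,6.4,-39.9,7.5,0]]}}

```text
time_s: 10.98
ee_pos: [0.499, -0.1766, 0.3513]
eef_rot: [3.14, 0.001, 1.86]
force: [0.5, -0.3, -1.1]
grip_width: 0.0214
grip_force: 30.0
```

```bash
python3 - <<'E'
from h import *
c=snap('scene','s3'); o=ctrl.get_obs(); e=o['ee_pos']; print(e,o['eef_rot'])
for n,p in dict(foot=(e[0],e[1],e[2]-.265),collar=(e[0],e[1],e[2]-.206),hole=(.4987,-.1774,.054)).items():
    q=proj(c,p); print(n,q,'crop',(q-[350,190])*4)
crop('s3','c6',350,190,530,330,4)
E
```

```text
[ 0.49900056 -0.17673371  0.35135979] [3.13999127e+00 1.31334341e-03 1.85964754e+00]
foot [446.49604694 291.66911001] crop [385.98418774 406.67644006]
collar [449.45563479 254.4991564 ] crop [397.82253917 257.9966256 ]
hole [445.14670974 311.47586878] crop [380.58683895 485.90347511]
```

View pics/c6.png

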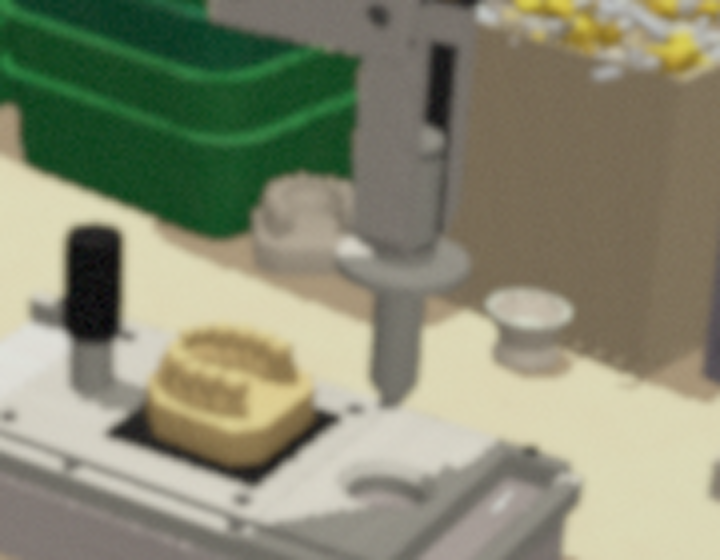

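Pin foot is at (395,402) and hole centre at (387,483). Both are offset from their predictions by the same camera bias, so the pin is over the hole to about 1 mm. I'll lower it.

>>> {"name": "servo_tool", "arguments": {"motion": [[1,0,0,-1.5,0],[1,0,0,-3,0],[1,0,0,-3.7,0],[1,0,0,-4.4,0],[1,0,0,-5.1,0],[1,0,0,-5.8,0],[1,0,0,-6.5,0],[1,0,0,-7.2,0],[1,0,0,-7.8,0],[1,0,0,-8,0],[1,0,0,-8,0]]}}

```text
time_s: 12.4
ee_pos: [0.4988, -0.177, 0.2696]
eef_rot: [-3.141, -0.0, 1.859]
force: [0.4, -0.4, -0.9]
grip_width: 0.0216
grip_force: 30.0
```

>>> {"name": "servo_tool", "arguments": {"motion": [[1,0,0,-0.2,0],[1,0,0,-0.4,0],[1,0,0,-0.5,0],[1,0,0,-0.5,0],[1,0,0,-0.5,0]]}}

```text
time_s: 13.02
ee_pos: [0.4988, -0.177, 0.2647]
eef_rot: [3.142, 0.0, 1.859]
force: [-0.5, -0.1, 1.4]
grip_width: 0.0216
grip_force: 30.0
```

>>> {"name": "servo_tool", "arguments": {"motion": [[0,0,0,0,0],[0,0,0,0,0],[0,0,0,0,0],[0,0,0,0,0],[0,0,0,0,0],[0,0,0,3,0],[0,0,0,7,0],[0,0,0,12,0],[0,-4,4,14,0],[0,-8,8,14,0],[0,-10,12,14,0],[0,-10,16,14,0],[0,-10,16,14,0],[0,-10,16,14,0]]}}

```text
time_s: 14.78
ee_pos: [0.3989, -0.0172, 0.4047]
eef_rot: [3.142, 0.0, 1.86]
force: [0.6, 0.5, -0.6]
grip_width: 0.0939
grip_force: 0.0
```

```bash
python3 - <<'E'
from h import *
c=snap('scene','s4'); crop('s4','c7',220,170,500,370,2.8)
p=(.4988,-.177)
for z in (.059,.105): print(z,(proj(c,(*p,z))-[220,170])*2.8)
E
```

```text
0.059 [630.63799777 387.39612541]
0.105 [636.84908789 308.70847505]
```

View pics/c7.png

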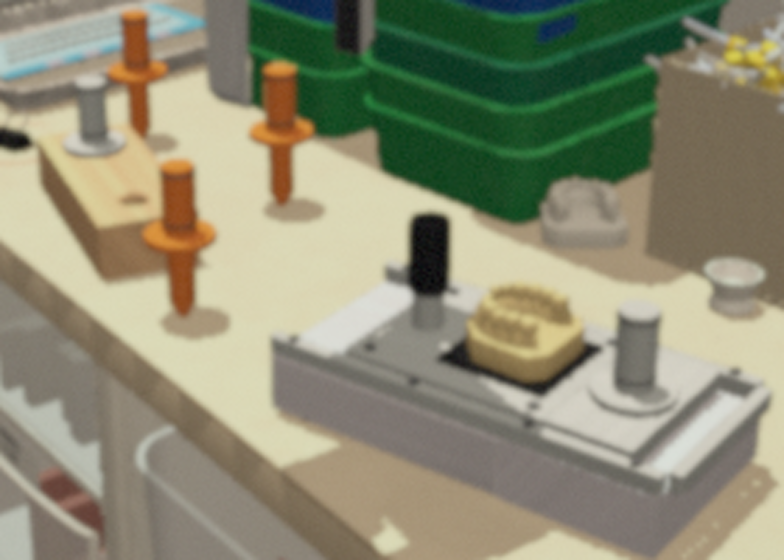

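The pin stands upright at (637,345) with its collar flat on the plate. The short pin is still in the rack at (92,115), and the arm is clear.

```bash
python3 -c "
from station import ctrl
print(ctrl.hand_in())"
```

```text
the job is handed in; nothing more can be done
None
```

The job is handed in: the carriage is lined up to about 1 mm, the long pin sits through both holes with its collar flat on the plate, and the short pin is still in the rack; no verdict came back.

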